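Draw the wedge from under the bench cover

TASK

The perforated white cover at the back of the bench is propped open on a black plastic wedge. Take that wedge by its upright grip and work it straight backward, towards the cover's front side, in small tugs, so that the cover comes down gently with it, until the cover is shut and the wedge lies upright on the bench completely clear of the cover; then let go. Do not lift the cover, and leave the spare wedge where it lies.

Things in the scene. Friction and masses are not known exactly. Their poses are not given: they have to be found in the camera images.
- wedge_grip (a point): Wedge under the cover, black plastic, 0.15 kg: centre of its grip, an upright block 36 (x) by 24 (y), 60 high, standing on the bench; point is 30 mm up. x: grip to thin tip; z up. Flat top 34 high, 40 wide from x=18 to 54, then ramp down to the tip, 4 high, at x=129. Cover edge rests on the flat at x=30 to 46, so draw back over 100 mm, pulling with up to 20 N. x within 0.1 rad of the cover's.
- cover_edge (a point): Middle of the cover's front edge, centre of its round 10 mm bar along y; moves with the cover: white perforated panel 160 deep, 260 wide, about 1.6 kg, hinged at the far side. x: from edge to hinge, y along edge, z up when shut. Height of point 39 mm propped, 11 mm shut; bar's underside is then 6 mm up, so the tip passes. Cover's top reaches 66 mm up when propped.
- cover (a joint): Angle of the cover in rad: 0 shut, growing as its front edge rises; about 0.17 when propped on the wedge. The hinge turns freely and the cover comes down under its own weight as the wedge is drawn back.
- spare_grip (a point): Centre of the grip of the spare wedge: same shape, size and axes, lying loose on the bench well to one side of the cover with nothing on it. Not to be moved.
Things that resemble listed ones, but are neither listed nor needed, are in the scene too. Leave any green or yellow look-alike of the part that bears wedge_grip alone.

How it is judged:
On the way:
1. the cover has come part of the way down, still carried on the ramp of the wedge (value of joint cover between 0.04 and 0.13 rad and x of wedge_grip in the frame of cover_edge between -0.134 and -0.055 m), for 0.1 s.
At the end, for the whole second after the job is handed in: The cover is shut (within 0.02 rad), the wedge stands at rest and upright (within 10 degrees) on the bench, its tip at least 5 mm behind the cover's front edge (its grip centre more than 139 mm behind the centre of the edge bar), and the spare wedge is within 20 mm of where it was (value of joint cover below 0.02 rad and x of wedge_grip in the frame of cover_edge below -0.139 m and angle between wedge_grip's own z axis and vertical below 0.17 rad and height (world z) of wedge_grip below 0.04 m and linear speed of wedge below 0.02 m/s and distance of spare_grip from where it was at the start of the episode below 0.02 m); the robot touches nothing.
It fails at once if the cover is lifted (opened past 0.24 rad) (value of joint cover above 0.24 rad).
It fails at once if the cover is dropped (it closes faster than 1 rad/s) (velocity of joint cover below -1 rad/s).
It fails at once if the wedge is dragged out askew (turned more than 0.5 rad from the cover's fore-and-aft line) (angle between the x axis of wedge_grip and the x axis of cover_edge, either way round above 0.5 rad).
It fails at once if the spare wedge is moved by more than 20 mm (distance of spare_grip from where it was at the start of the episode above 0.02 m).
It also fails if it takes over 38 s, if anything falls off the work surface, if the arm or the gripper's body presses on something with over 40 N, if the wrist force passes 120 N, or if a joint passes its speed limit or range.

ROBOT

A 6-joint arm with a two-finger parallel gripper is mounted at the origin on the work surface. World frame = base frame: x ahead of the robot, y to its left, z up, the work surface at z = 0. Lengths are in m, angles in rad, forces in N, time in s.
With the tool pointing down it reaches from about 0.35 to 0.925 m from the base axis. Payload 6.4 kg.
Tool frame: the origin (TCP) lies on the centre line of the jaws, within the pads' length; the fingertips stand 17 mm ahead of it and the grasp point (between the pads) lies 2 mm behind it (bot.tips_ahead is the z of the fingertips in the tool frame, in m); z points along the fingers, x is the direction in which the jaws open and shut, and the axes are right-handed (so a half turn about z gives the same grasp; the last joint's range is limited). The gripper opens to 94 mm and grips with 3 to 60 N. Pads are 16 mm wide; open, the fingers measure 119 mm over their backs; the gripper's body (75 mm by 177 mm) begins 78 mm behind the grasp point.
Start: joints at [1.005, 0.245, 1.558, -0, 1.339, -0.174], TCP at [0.248, 0.601, 0.222] pointing down, gripper open.
Joint ranges: [-3.13, 3.13], [-1.02, 2.26], [0.13, 2.54], [-0.95, 4.09], [0.21, 2.88], [-2.74, 2.74]. Speed limits (rad/s): [2.57, 2.57, 3.14, 3.14, 3.14, 3.14].

INTERFACE

Orientations are given as [roll, pitch, yaw] about the fixed x, y, z axes, in that order (R = Rz(yaw) Ry(pitch) Rx(roll)).
In Python, from workcell import state, capture, order, bot gives the robot as it stands.
- The arm moves only by the tool move_arm, never from a script. Its argument "moves" is a list of rows, each a list of 4 numbers: the shift along the world's x, y, z normalised to -1 to 1, where 1 is 30 cm, then the turn about the world's z normalised to -1 to 1, where 1 is pi rad. A call has 1 to 5 rows; each row is the pose to reach, as a shift and turn from the pose commanded when the call began, turning the shorter way round; what a row does not reach only later rows make up. A row lasts 1/12 s, in which the tool goes at most 41.7 mm and 7.16 degrees, less where a joint would pass 70% of its speed; a pose out of reach is approached as far as the arm can. A call with a number of a shift or a turn outside -1 to 1 is refused whole. A call with a gripper value outside its range is refused whole. "jaw" is the closure, from 0 (fully open) to 1 (shut), set as the call begins (left out, the last holds). The fingers move at their own pace and stop on an object; "grip_force" is the grip in N (left out, the last holds). Time passes only in rows, so rows that repeat a pose let the fingers close. It gives the time, the measured TCP pose, the force and the opening at its end, in the units of the state.
- state(): the state, without advancing time (a new reading comes with each control period).
- capture(name): name is "scene" or "top" or "wrist"; returns a dict with "pixels" (384x512x3 uint8, red, green, blue), "fx", "fy", "cx", "cy" (pixels), "world_from_camera" (4x4, takes a point from camera to world coordinates). Camera axes: x right, y down, z forward; pixel columns grow to the right and rows downward; lengths in m; the calibration is good to about 2 mm. A picture is of the moment at which its call begins. There is no depth.
- order.close_job(): hands the job in, once; it reports no verdict.
The state is a dict: "time_s": time; "qpos": joint angles; "joint_velocities": joint speeds; "tau": joint torques, N m; "tcp_pos": TCP position; "ee_rot": TCP orientation; "force": force on the tool from outside, world axes, zero at the start; "ft_torque": the same for the moment, N m; "grip_width": finger opening in m.
Only numpy, scipy, OpenCV 4.12 (cv2) and the standard library are available. Lean on these libraries where they do the work, as an engineer would, in place of code of your own. Each camera call takes 0.05 s, during which the arm holds its last target. There are 200 camera calls.

## Working session

There is one attempt and no reset: what is moved stays moved. The work goes in short steps, Python scripts to look and compute and a tool call to move; the robot and the scene stay as the last step left them, time stands still between calls to the robot, and variables do not carry over. Pictures are saved under pics/ and viewed, about 8 in all and at most 12, crops included, and the job is handed in when it is done.

Besides the shell and the picture viewer there is one more tool, called after "Emit:" as name(argument=value, ...), one argument or row to a line, values as JSON. move_arm: Moves the arm, as the interface text tells. Scaled input: -1 to 1 covers 30 cm each way for a shift and pi rad each way for a turn. Its arguments: {"type":"object","properties":{"moves":{"type":"array"},"jaw":{"type":"number"},"grip_force":{"type":"number"}},"required":["moves"]}

```bash
mkdir -p pics; cat > h.py <<'E'
import numpy as np, cv2
from workcell import state, capture, order, bot
def shot(cam,name):
    c=capture(cam); cv2.imwrite(f'pics/{name}.png',c['pixels'][:,:,::-1]); np.savez(f'pics/{name}.npz',**c); return c
def ray(c,u,v,z):
    T=c['world_from_camera']; d=T[:3,:3]@np.array([(u-c['cx'])/c['fx'],(v-c['cy'])/c['fy'],1]); o=T[:3,3]
    return o+d*(z-o[2])/d[2]
def proj(c,p):
    T=c['world_from_camera']; q=T[:3,:3].T@(np.array(p)-T[:3,3]); return c['fx']*q[0]/q[2]+c['cx'],c['fy']*q[1]/q[2]+c['cy']
E
python3 - <<'E'
from h import *
a=shot('top','top0');b=shot('scene','scene0')
for c in(a,b):print(np.round(c['world_from_camera'],3).tolist(),c['fx'])
print(state())
E
```

```text
[[0.015, -0.994, 0.11, 0.449], [-1.0, -0.016, -0.008, 0.003], [0.009, -0.11, -0.994, 0.947], [0.0, 0.0, 0.0, 1.0]] 360.1488171133362
[[-0.49, 0.483, -0.726, 1.383], [0.872, 0.271, -0.408, 0.46], [0.0, -0.833, -0.554, 0.659], [0.0, 0.0, 0.0, 1.0]] 417.10121070878097
{'time_s': 0.1, 'qpos': array([ 1.00491165e+00,  2.45694921e-01,  1.55885178e+00, -1.97541222e-05,
        1.33870223e+00, -1.74089802e-01]), 'joint_velocities': array([ 0.00046582, -0.0013131 , -0.00340272,  0.00092755, -0.00108594,
        0.00048518]), 'tau': array([ 1.23362543e-04, -4.16921210e+01, -3.15520763e+01,  6.87103719e-02,
        3.10712296e-02, -6.94129631e-05]), 'tcp_pos': array([0.2479242 , 0.60032397, 0.22150875]), 'ee_rot': array([-3.14132469e+00,  1.63457619e-03,  1.17900623e+00]), 'force': array([-0.1409534 ,  0.02363436,  0.4947088 ]), 'ft_torque': array([-0.05495813, -0.05267037, -0.02909353]), 'grip_width': 0.09412996698697944}
```

View pics/top0.png

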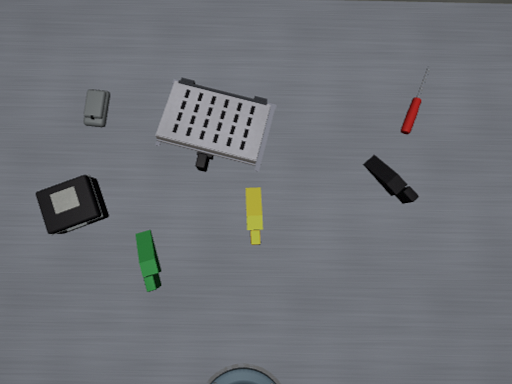

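View pics/scene0.png

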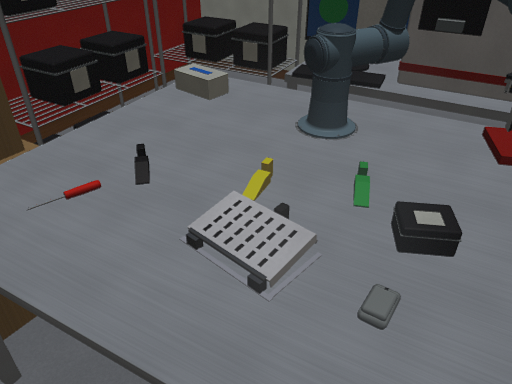

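Candidates in the top view: the black grip at (203,161) sticking out from under the cover; the spare black wedge at (409,194); the yellow (255,237) and green (151,283) look-alikes; and the black box at (70,205). I choose (203,161) because it is the only one under the cover. A close crop will check that.

```bash
python3 - <<'E'
from h import *
c=dict(np.load('pics/top0.npz')); im=c['pixels']
cr=im[70:180,145:285,::-1]; cv2.imwrite('pics/crop.png',cv2.resize(cr,None,fx=5,fy=5,interpolation=cv2.INTER_CUBIC))
g=im.max(2)
m=((g<50)*255).astype(np.uint8); m[:150]=0;m[:,:190]=0;m[:,220:]=0;m[180:]=0
k=cv2.findContours(m,0,2)[0]; k=max(k,key=cv2.contourArea); print('grip',cv2.boundingRect(k),cv2.minAreaRect(k))
w=((im.min(2)>135)*255).astype(np.uint8); w=cv2.morphologyEx(w,cv2.MORPH_CLOSE,np.ones((9,9)))
k=max(cv2.findContours(w,0,2)[0],key=cv2.contourArea); r=cv2.minAreaRect(k); print('cover',r,cv2.boxPoints(r).tolist())
print(cv2.approxPolyDP(k,5,True)[:,0].tolist())
print(im[150:176:2,203].tolist())
E
```

```text
grip (196, 152, 17, 20) ((203.15167236328125, 161.8426971435547), (15.51530647277832, 17.31418228149414), 12.994616508483887)
cover ((212.79412841796875, 119.82353210449219), (104.29031372070312, 57.96601486206055), 14.03624439239502) [[155.17648315429688, 135.2941131591797], [169.23532104492188, 79.05883026123047], [270.4117736816406, 104.35295104980469], [256.3529357910156, 160.58822631835938]]
[[174, 81], [156, 134], [255, 160], [269, 104]]
[[100, 99, 104], [78, 77, 80], [36, 35, 36], [45, 45, 46], [49, 48, 49], [51, 49, 51], [54, 53, 54], [55, 53, 54], [51, 49, 50], [6, 6, 7], [0, 0, 0], [114, 118, 125], [116, 120, 127]]
```

View pics/crop.png

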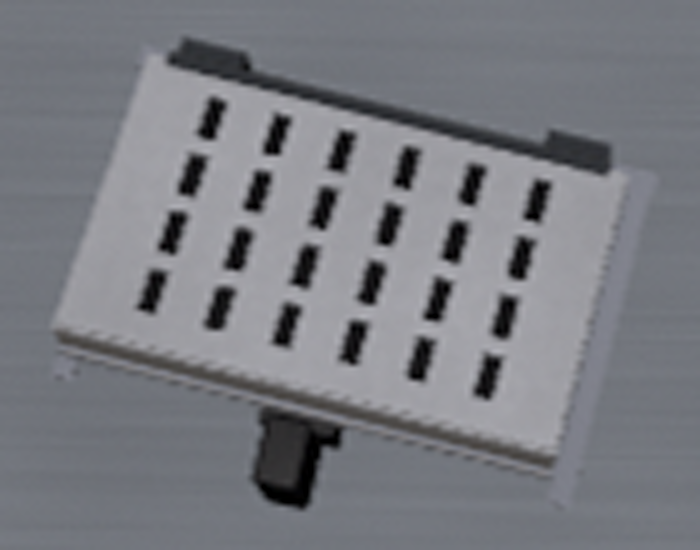

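The crop shows the upright grip's top face at about (201.6,161). A sliver of the 34 mm flat sits beside it at (211,157), running under the cover, so the choice is right.

```bash
python3 - <<'E'
from h import *
c=dict(np.load('pics/top0.npz')); im=c['pixels']
A=ray(c,156,134.5,.058);B=ray(c,255,160.5,.058);print(A,B,np.linalg.norm(A-B))
e=(A-B)/np.linalg.norm(A-B); x=np.array([e[1],-e[0],0]); print('cover yaw',np.arctan2(x[1],x[0]),x)
H=[ray(c,187,82,.03),ray(c,261,100,.03)];d=H[0]-H[1];print('hinge yaw',np.arctan2(-d[0],d[1]))
M=(A+B)/2; print('edge mid',M)
# grip top
for uv in[(265,420),(318,428),(305,490),(255,483),(285,455)]:
  print(np.round(ray(c,uv[0]/5+145,uv[1]/5+70,.06),4))
g=im.max(2).astype(int);m=((g>38)&(g<70)); m[:153]=0;m[173:]=0;m[:,:194]=0;m[:,210:]=0
ys,xs=np.nonzero(m);print(len(xs),xs.mean(),ys.mean()); p=ray(c,xs.mean(),ys.mean(),.06);print('grip',p,(p-M)@x,(p-M)@np.array([-x[1],x[0],0]))
k=cv2.minAreaRect(np.c_[xs,ys].astype(np.float32));print(k)
# scene check
s=dict(np.load('pics/scene0.npz'));print(proj(s,[*p[:2],.06]),proj(s,[*p[:2],0]))
E
```

```text
[0.68378727 0.23043457 0.058     ] [ 0.62149714 -0.01997361  0.058     ] 0.2580393705057698
cover yaw -0.24380596707959262 [ 0.97042625 -0.24139778  0.        ]
hinge yaw -0.22827916017744
edge mid [0.65264221 0.10523048 0.058     ]
[0.6352 0.1229 0.06  ]
[0.6316 0.0963 0.06  ]
[0.6001 0.102  0.06  ]
[0.6032 0.1269 0.06  ]
[0.6176 0.1124 0.06  ]
116 201.38793103448276 160.06034482758622
grip [0.61995586 0.11402174 0.06      ] -0.03384187741215901 0.000640857322820964
((202.35975646972656, 161.76220703125), (12.589195251464844, 18.00033950805664), 6.34019136428833)
(np.float64(280.9054148675093), np.float64(205.9334428097667)) (np.float64(279.9900868714763), np.float64(225.12206282019764))
```

Emit:
move_arm(
  moves=[
    [0.4,-0.53,0,0.05],
    [0.4,-0.53,0,0.05],
    [0.4,-0.53,0,0.05],
    [0.4,-0.53,0,0.05],
    [0.4,-0.53,0,0.05],
  ],
  jaw=0.3,
)

```text
time_s: 0.52
tcp_pos: [0.3691, 0.4394, 0.222]
ee_rot: [-3.141, 0.001, 1.335]
force: [-0.6, 1.5, 0.1]
grip_width: 0.0666
```

Emit:
move_arm(
  moves=[
    [0.4,-0.53,0,0],
    [0.4,-0.53,0,0],
    [0.4,-0.53,0,0],
    [0.4,-0.53,0,0],
    [0.4,-0.53,0,0],
  ],
)

```text
time_s: 0.93
tcp_pos: [0.4893, 0.2802, 0.2221]
ee_rot: [-3.141, 0.0, 1.335]
force: [1.0, 0.3, -0.9]
grip_width: 0.0657
```

Emit:
move_arm(
  moves=[
    [0.4,-0.53,-0.2,0],
    [0.4,-0.53,-0.2,0],
    [0.4,-0.53,-0.2,0],
    [0.4,-0.53,-0.2,0],
    [0.4,-0.53,-0.2,0],
  ],
)

```text
time_s: 1.35
tcp_pos: [0.6088, 0.1219, 0.1615]
ee_rot: [-3.141, 0.0, 1.336]
force: [-0.2, 1.0, 0.3]
grip_width: 0.0658
```

```bash
python3 - <<'E'
from h import *
c=shot('wrist','w1'); print(np.round(c['world_from_camera'],3).tolist(),c['fx'])
for p in[(.6176,.1124,.06),(.616,.113,.06)]:print(proj(c,p))
s=state()['tcp_pos'];print(s,proj(c,[s[0],s[1],.06]))
E
```

```text
[[0.232, 0.947, 0.222, 0.544], [0.973, -0.226, -0.053, 0.137], [0.0, 0.228, -0.974, 0.324], [0.0, 0.0, 0.0, 1.0]] 329.49152698190187
(np.float64(244.02022912810946), np.float64(207.77115216911506))
(np.float64(244.26438463149893), np.float64(205.80932134293985))
[0.61107443 0.11629793 0.15884056] (np.float64(246.7247549168655), np.float64(199.34163459402077))
```

View pics/w1.png

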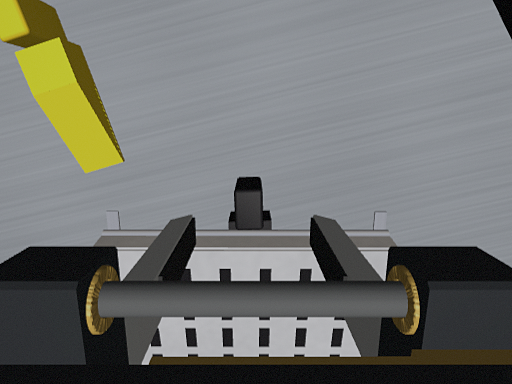

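The wrist view shows the grip's top face centred at about (248.5,207). The panel front (row 231) is level and the yaw looks aligned. I'll settle first, then read the pose.

Emit:
move_arm(
  moves=[
    [0,0,0,0],
    [0,0,0,0],
    [0,0,0,0],
  ],
)

```text
time_s: 1.65
tcp_pos: [0.6077, 0.1246, 0.1626]
ee_rot: [-3.141, -0.0, 1.337]
force: [-0.1, -1.0, 0.5]
grip_width: 0.066
```

```bash
python3 - <<'E'
from h import *
s=state()['tcp_pos'];c=shot('wrist','w2'); s2=state()['tcp_pos'];print(s,s2, proj(c,[s[0],s[1],.06]))
im=c['pixels'];g=im.max(2);m=((g<75)*255).astype(np.uint8);m[:160]=0;m[228:]=0;m[:,:205]=0;m[:,300:]=0
for r in range(165,228,4):
  x=np.nonzero(m[r])[0]; print(r,(x.min(),x.max()) if len(x) else '',g[r,240:260:6])
cv2.imwrite('pics/w2c.png',cv2.resize(im[160:245,195:315,::-1],None,fx=6,fy=6,interpolation=cv2.INTER_CUBIC))
E
```

```text
[0.60772778 0.12462828 0.16261034] [0.60773459 0.12494769 0.16290564] (np.float64(252.664535652428), np.float64(194.79880336628275))
165  [150 148 148 152]
169  [153 151 150 153]
173  [151 152 152 149]
177  [145 135 136 155]
181 (np.int64(235), np.int64(258)) [ 9 16 16 67]
185 (np.int64(234), np.int64(258)) [ 9  6  9 44]
189 (np.int64(233), np.int64(258)) [ 9 12 10 18]
193 (np.int64(232), np.int64(259)) [43 46 48 23]
197 (np.int64(231), np.int64(259)) [62 63 64 19]
201 (np.int64(232), np.int64(259)) [59 60 63 23]
205 (np.int64(232), np.int64(259)) [57 60 61 22]
209 (np.int64(232), np.int64(259)) [58 57 59 29]
213 (np.int64(228), np.int64(266)) [52 56 60 30]
217 (np.int64(227), np.int64(267)) [50 52 55 37]
221 (np.int64(226), np.int64(268)) [46 50 55 34]
225 (np.int64(226), np.int64(268)) [50 50 51 39]
```

View pics/w2c.png

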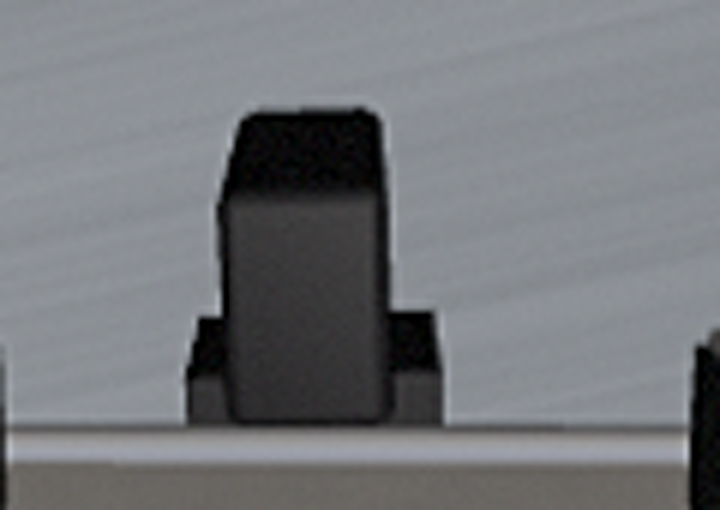

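The crop shows the top face at columns 233–259.7 and rows 192.5–230, square to the cover edge.

```bash
python3 - <<'E'
from h import *
c=dict(np.load('pics/w2.npz'))
a=ray(c,246.3,192.5,.06);b=ray(c,246.3,230,.06);print(a,b,np.linalg.norm(a-b),(a+b)/2)
x=np.array([np.cos(-.235),np.sin(-.235),0]);print(a+.018*x)
print(np.linalg.norm(ray(c,233,200,.06)-ray(c,259.7,200,.06)))
E
```

```text
[0.6046079  0.11996106 0.06      ] [0.63646309 0.11226535 0.06      ] 0.032771591331473775 [0.6205355 0.1161132 0.06     ]
[0.62211316 0.11576988 0.06      ]
0.022188051464863717
```

Emit:
move_arm(
  moves=[
    [0.03,-0.028,0,0],
    [0.03,-0.028,-0.1,0],
    [0.03,-0.028,-0.2,0],
    [0.03,-0.028,-0.25,0],
    [0.03,-0.028,-0.3,0],
  ],
)

```text
time_s: 2.12
tcp_pos: [0.6168, 0.1158, 0.0712]
ee_rot: [-3.141, 0.0, 1.337]
force: [0.5, -0.6, 0.2]
grip_width: 0.0658
```

Emit:
move_arm(
  moves=[
    [0,0,-0.05,0],
    [0,0,-0.1,0],
    [0,0,-0.13,0],
    [0,0,-0.13,0],
    [0,0,-0.13,0],
  ],
)

```text
time_s: 2.53
tcp_pos: [0.6172, 0.1155, 0.0334]
ee_rot: [-3.141, 0.0, 1.336]
force: [0.0, -0.2, -0.5]
grip_width: 0.0655
```

```bash
python3 - <<'E'
from h import *
s=state();print(s['tcp_pos'],s['force'])
c=shot('wrist','w3');s=shot('scene','s3')['pixels']
cv2.imwrite('pics/v3.png',np.hstack([cv2.resize(c['pixels'][150:350,120:400],(400,286)),cv2.resize(s[160:300,180:330],(400,286))])[:,:,::-1])
E
```

```text
[0.61724212 0.11550409 0.03340832] [ 0.00835032 -0.24521382 -0.50594927]
```

View pics/v3.png

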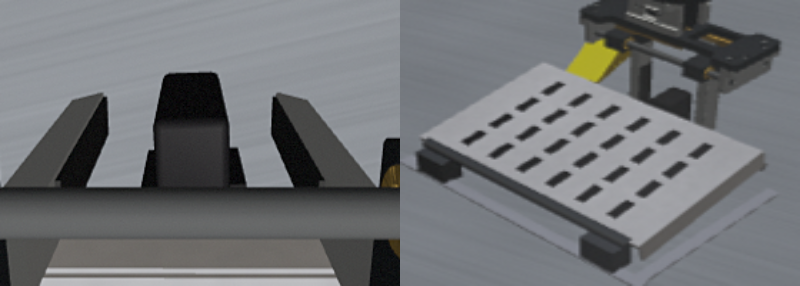

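The fingers straddle the grip evenly, with nothing in the way, so I'm closing.

Emit:
move_arm(
  moves=[
    [0,0,0,0],
    [0,0,0,0],
    [0,0,0,0],
    [0,0,0,0],
    [0,0,0,0],
  ],
  jaw=1,
  grip_force=40,
)

```text
time_s: 3.05
tcp_pos: [0.6173, 0.1154, 0.0337]
ee_rot: [3.141, -0.0, 1.336]
force: [-0.4, 0.2, 0.2]
grip_width: 0.0362
```

Emit:
move_arm(
  moves=[
    [0,0,0,0],
    [0,0,0,0],
    [0,0,0,0],
  ],
)

```text
time_s: 3.3
tcp_pos: [0.6173, 0.1158, 0.0335]
ee_rot: [3.141, -0.001, 1.336]
force: [0.5, 1.2, -0.4]
grip_width: 0.0237
```

Emit:
move_arm(
  moves=[
    [-0.01,0.0024,0,0],
    [-0.02,0.0048,0,0],
    [-0.03,0.0072,0,0],
    [-0.04,0.0096,0,0],
    [-0.04,0.0096,0,0],
  ],
)

```text
time_s: 3.72
tcp_pos: [0.6058, 0.1177, 0.0335]
ee_rot: [3.139, 0.0, 1.336]
force: [4.9, -1.9, -2.3]
grip_width: 0.0241
```

Emit:
move_arm(
  moves=[
    [-0.01,0.0024,0,0],
    [-0.02,0.0048,0,0],
    [-0.03,0.0072,0,0],
    [-0.04,0.0096,0,0],
    [-0.04,0.0096,0,0],
  ],
)

```text
time_s: 4.13
tcp_pos: [0.5935, 0.1207, 0.0335]
ee_rot: [3.14, 0.0, 1.336]
force: [3.5, -0.4, -2.5]
grip_width: 0.0236
```

```bash
python3 - <<'E'
from h import *
s=state();print(s['tcp_pos'],s['force'],s['grip_width'])
c=shot('wrist','w4');s=shot('scene','s4')['pixels']
cv2.imwrite('pics/v4.png',np.hstack([cv2.resize(c['pixels'][150:350,120:400],(400,286)),cv2.resize(s[160:300,180:330],(400,286))])[:,:,::-1])
E
```

```text
[0.59352154 0.12066846 0.03347992] [ 3.48889097 -0.35684821 -2.48292217] 0.02359839382371069
```

View pics/v4.png

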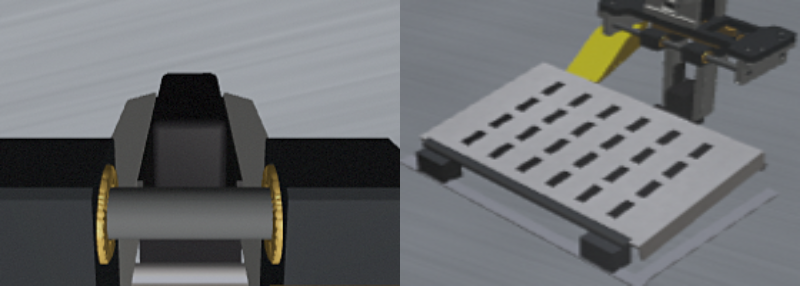

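The wedge comes along straight in the pads, and the cover is still on the flat. Continuing in tugs.

Emit:
move_arm(
  moves=[
    [-0.01,0.0024,0,0],
    [-0.02,0.0048,0,0],
    [-0.03,0.0072,0,0],
    [-0.04,0.0096,0,0],
    [-0.04,0.0096,0,0],
  ],
)

```text
time_s: 4.65
tcp_pos: [0.5806, 0.1242, 0.0335]
ee_rot: [-3.141, 0.0, 1.336]
force: [0.7, -1.2, -1.4]
grip_width: 0.0243
```

Emit:
move_arm(
  moves=[
    [-0.01,0.0024,0,0],
    [-0.02,0.0048,0,0],
    [-0.03,0.0072,0,0],
    [-0.04,0.0096,0,0],
    [-0.04,0.0096,0,0],
  ],
)

```text
time_s: 5.07
tcp_pos: [0.5685, 0.1271, 0.0335]
ee_rot: [-3.141, 0.0, 1.336]
force: [1.1, -0.7, -1.7]
grip_width: 0.0239
```

Emit:
move_arm(
  moves=[
    [-0.01,0.0024,0,0],
    [-0.02,0.0048,0,0],
    [-0.03,0.0072,0,0],
    [-0.04,0.0096,0,0],
    [-0.04,0.0096,0,0],
  ],
)

```text
time_s: 5.48
tcp_pos: [0.5565, 0.13, 0.0335]
ee_rot: [-3.141, 0.0, 1.336]
force: [1.8, -0.4, -0.4]
grip_width: 0.0238
```

```bash
python3 - <<'E'
from h import *
s=state();print(s['tcp_pos'],s['force'],s['grip_width'])
c=shot('top','w5');s=shot('scene','s5')['pixels']
cv2.imwrite('pics/v5.png',np.hstack([cv2.resize(c['pixels'][70:200,140:280],(400,371)),cv2.resize(s[160:300,180:330],(400,371))])[:,:,::-1])
E
```

```text
[0.55654666 0.12995177 0.03350085] [ 1.78013314 -0.36975258 -0.42858091] 0.02377679095453214
```

View pics/v5.png

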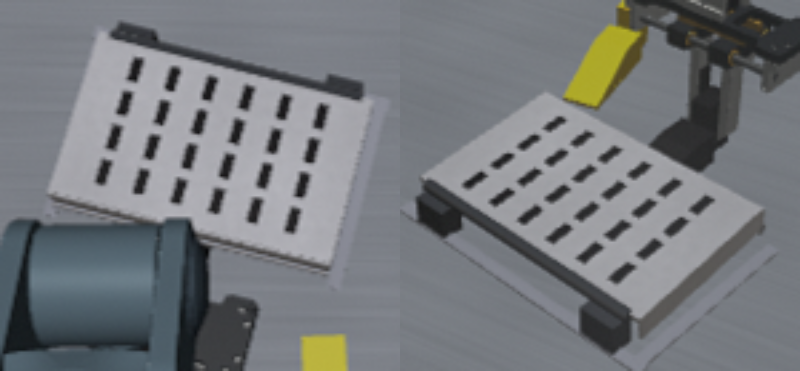

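The cover is partway down and rides on the ramp, with the wedge's flat now showing in front of the edge. Continuing.

Emit:
move_arm(
  moves=[
    [-0.01,0.0024,0,0],
    [-0.02,0.0048,0,0],
    [-0.03,0.0072,0,0],
    [-0.04,0.0096,0,0],
    [-0.04,0.0096,0,0],
  ],
)

```text
time_s: 6.0
tcp_pos: [0.5446, 0.1328, 0.0335]
ee_rot: [-3.141, 0.0, 1.336]
force: [1.6, -0.6, -0.1]
grip_width: 0.0237
```

Emit:
move_arm(
  moves=[
    [-0.01,0.0024,0,0],
    [-0.02,0.0048,0,0],
    [-0.03,0.0072,0,0],
    [-0.04,0.0096,0,0],
    [-0.04,0.0096,0,0],
  ],
)

```text
time_s: 6.42
tcp_pos: [0.5325, 0.1357, 0.0335]
ee_rot: [-3.141, 0.0, 1.336]
force: [0.9, 0.0, -0.6]
grip_width: 0.0238
```

Emit:
move_arm(
  moves=[
    [-0.01,0.0024,0,0],
    [-0.02,0.0048,0,0],
    [-0.03,0.0072,0,0],
    [-0.04,0.0096,0,0],
    [-0.04,0.0096,0,0],
  ],
)

```text
time_s: 6.83
tcp_pos: [0.5202, 0.1387, 0.0335]
ee_rot: [-3.14, 0.0, 1.336]
force: [-1.2, 1.0, 2.7]
grip_width: 0.0234
```

Emit:
move_arm(
  moves=[
    [-0.01,0.0024,0,0],
    [-0.02,0.0048,0,0],
    [-0.03,0.0072,0,0],
    [-0.04,0.0096,0,0],
    [-0.04,0.0096,0,0],
  ],
)

```text
time_s: 7.25
tcp_pos: [0.5085, 0.1415, 0.0335]
ee_rot: [-3.141, 0.0, 1.336]
force: [-0.8, 0.2, 2.8]
grip_width: 0.0239
```

Emit:
move_arm(
  moves=[
    [-0.01,0.0024,0,0],
    [-0.02,0.0048,0,0],
    [-0.03,0.0072,0,0],
    [-0.04,0.0096,0,0],
    [-0.04,0.0096,0,0],
  ],
)

```text
time_s: 7.67
tcp_pos: [0.4966, 0.1443, 0.0335]
ee_rot: [-3.141, 0.0, 1.336]
force: [-1.2, -0.3, 3.5]
grip_width: 0.0237
```

```bash
python3 - <<'E'
from h import *
s=state();print(s['tcp_pos'],s['force'],s['grip_width'])
c=shot('wrist','w6');s=shot('scene','s6')['pixels']
cv2.imwrite('pics/v6.png',np.hstack([cv2.resize(c['pixels'][150:384,100:412],(400,300)),cv2.resize(s[150:300,180:330],(400,300))])[:,:,::-1])
E
```

```text
[0.49657547 0.14429933 0.03345357] [-1.22615928 -0.27862222  3.46020624] 0.02366083566841915
```

View pics/v6.png

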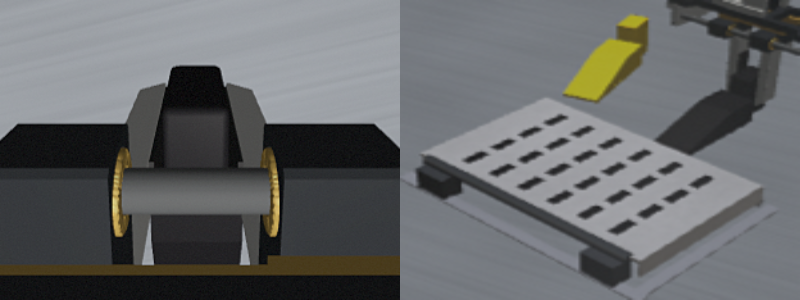

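The cover looks shut. One more tug for margin, then release and rise.

Emit:
move_arm(
  moves=[
    [-0.01,0.0024,0,0],
    [-0.02,0.0048,0,0],
    [-0.02,0.0048,0,0],
    [-0.02,0.0048,0,0],
    [-0.02,0.0048,0,0],
  ],
)

```text
time_s: 8.18
tcp_pos: [0.4909, 0.1457, 0.0335]
ee_rot: [-3.141, 0.0, 1.336]
force: [-2.6, 0.7, 3.1]
grip_width: 0.0236
```

Emit:
move_arm(
  moves=[
    [0,0,0,0],
    [0,0,0,0],
    [0,0,0,0],
    [0,0,0,0],
    [0,0,0,0],
  ],
  jaw=0.3,
)

```text
time_s: 8.6
tcp_pos: [0.4911, 0.1456, 0.0333]
ee_rot: [-3.141, 0.0, 1.336]
force: [0.2, 0.7, 0.6]
grip_width: 0.0536
```

Emit:
move_arm(
  moves=[
    [0,0,0,0],
    [0,0,0.05,0],
    [0,0,0.1,0],
    [0,0,0.2,0],
    [0,0,0.3,0],
  ],
)

```text
time_s: 9.02
tcp_pos: [0.4901, 0.1455, 0.1234]
ee_rot: [-3.139, 0.001, 1.336]
force: [1.8, 0.9, -0.3]
grip_width: 0.0657
```

Emit:
move_arm(
  moves=[
    [0,0,0.1,0],
    [-0.1,0,0.2,0],
    [-0.2,0,0.3,0],
    [-0.3,0.2,0.3,0],
    [-0.3,0.2,0.3,0],
  ],
)

```text
time_s: 9.43
tcp_pos: [0.401, 0.2066, 0.2163]
ee_rot: [3.137, -0.003, 1.334]
force: [0.9, 0.9, -1.1]
grip_width: 0.066
```

```bash
python3 - <<'E'
from h import *
s=state();print(s['tcp_pos'],s['force'],s['grip_width'])
t=shot('top','t7');s=shot('scene','s7')['pixels']
cv2.imwrite('pics/v7.png',np.hstack([cv2.resize(t['pixels'][70:240,140:300],(400,425)),cv2.resize(s[150:300,180:330],(400,425))])[:,:,::-1])
o=dict(np.load('pics/top0.npz'))
d=cv2.absdiff(o['pixels'][140:220,350:430],t['pixels'][140:220,350:430]).max(2);print('spare diff px',(d>25).sum())
E
```

```text
[0.40101609 0.20657106 0.2162748 ] [ 0.87447636  0.92365596 -1.09997732] 0.06601727694108458
spare diff px 0
```

View pics/v7.png

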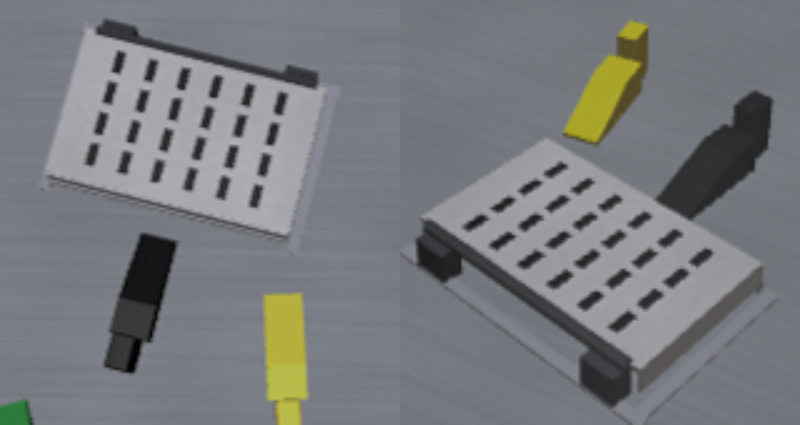

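The wedge stands upright with a clear gap to the shut cover, and the spare has not moved. Handing in.

Emit:
move_arm(
  moves=[
    [0,0,0,0],
    [0,0,0,0],
    [0,0,0,0],
    [0,0,0,0],
  ],
)

```text
time_s: 9.87
tcp_pos: [0.4016, 0.2049, 0.2131]
ee_rot: [-3.141, 0.0, 1.335]
force: [0.1, 0.3, 0.7]
grip_width: 0.0664
```

```bash
python3 -c "
from workcell import order; print(order.close_job())"
```

```text
the job is handed in; nothing more can be done
None
```

I gripped the black wedge by its upright grip and drew it about 130 mm straight back in 12 mm tugs at roughly 36 mm/s, with the last tug 6 mm. The cover came down along the ramp. I then let go, backed the arm off and handed the job in at about 9.9 s; no verdict is reported.

- **Wedge:** in the last top and scene pictures it stands upright, with a clear gap between its tip and the cover's front edge. By arm travel, the grip ended about 165 mm behind the edge bar, against the 139 mm required.
- **Cover:** it looks shut in both views, but I judged that by eye and did not measure the angle. A picture partway through showed it riding on the ramp.
- **Spare wedge:** its part of the top view showed no changed pixels between start and end.
- **Disagreement:** the top and wrist cameras placed the grip a few millimetres apart. I used the wrist figure, and the jaws closed to 23.7 mm on the 24 mm grip.

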